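# Load the fitting regulator unit on the drawer's dowels and push the drawer home

### The arm

A 6-joint arm with a two-finger parallel gripper is mounted at the origin on the work surface. World frame = base frame: x ahead of the robot, y to its left, z up, the work surface at z = 0. Lengths are in m, angles in rad, forces in N, time in s.
With the tool pointing down it reaches from about 0.325 to 0.9 m from the base axis. Payload 6.1 kg.
Tool frame: the origin (TCP) lies between the finger pads; the fingertips stand 11 mm ahead of it and the grasp point (between the pads) lies 8 mm behind it; z points along the fingers, y is the line along which they close (so a half turn about z gives the same grasp; the last joint's range is limited). The gripper opens to 85 mm and grips with 20 to 120 N. Pads are 22 mm wide; open, the fingers measure 114 mm over their backs; the gripper's body (76 mm by 85 mm) begins 54 mm behind the grasp point. The pads swing forward as they close: fully open they stand 13 mm farther back than shut.
Start: joints at [1.215, 0.22, 1.526, -0, 1.395, -0.126], TCP at [0.142, 0.609, 0.242] pointing down, gripper open.
Joint ranges: [-2.98, 2.98], [-0.91, 2.08], [0.09, 2.57], [-1.24, 4.39], [0.2, 2.65], [-2.68, 2.68]. Speed limits (rad/s): [2.57, 2.57, 3.01, 3.14, 3.14, 3.14].

### API

Orientations are given as a unit quaternion [w, x, y, z].
In Python, from station import arm, vision, order gives the robot as it stands.
- The arm moves only by the shell command python3 -m pendant 'ROWS' [OPENING] [FORCE]. ROWS is JSON, a list of rows, each a list of 4 numbers: the shift along the world's x, y, z in mm, then the turn about the world's z in degrees. A call has 1 to 5 rows; each row is the pose to reach, as a shift and turn from the pose commanded when the call began; what a row does not reach only later rows make up. A row lasts 1/10 s, in which the tool goes at most 50 mm and 8.59 degrees, less where a joint would pass 70% of its speed; a pose out of reach is approached as far as the arm can. A call with a gripper value outside its range is refused whole. OPENING is the opening, from -1 (shut) to 1 (fully open), so that 0 is half open, set as the call begins (- or left out, the last holds). The fingers move at their own pace and stop on an object; FORCE is the grip in N (left out, the last holds). Time passes only in rows, so rows that repeat a pose let the fingers close. It gives the time, the measured TCP pose, the force, the opening and the grip force at its end, in the units of the state.
- arm.observe(): the state, without advancing time (a new reading comes with each control period).
- vision.get_image(name): name is "scene" or "top"; returns (picture, depth): 420x560x3 uint8, red, green, blue; 420x560 float32, m along the optical axis (not along the pixel's ray), 0 where there is no reading.
- vision.camera_info(name): a dict with "K" (3x3 intrinsics, pixels), "k1" (the pictures are not rectified: a ray, as slopes to the right and down, at radius r is drawn at 1 + k1 r^2 times it, then the intrinsics apply), "extrinsics" (4x4, takes a point from camera to world coordinates). Camera axes: x right, y down, z forward; pixel columns grow to the right and rows downward; lengths in m; the calibration is good to about 2 mm. A picture is of the moment at which its call begins. camera_info takes no time and is no camera call.
- order.job_done(): hands the job in; it is judged then, once.
The state is a dict: "t": time; "joint_positions": joint angles; "dq": joint speeds; "tau": joint torques, N m; "eef_pos": TCP position; "eef_rot": TCP orientation; "wrist_force": force on the tool from outside, world axes, zero at the start; "moment": the same for the moment, N m; "finger_gap": opening from 0.0 (shut) to 1.0 (fully open); "finger_force": force on a finger pad.
Only numpy, scipy, OpenCV 4.12 (cv2) and the standard library are available. Lean on these libraries where they do the work, as an engineer would, in place of code of your own. Each camera call takes 0.05 s, during which the arm holds its last target. There are 200 camera calls.

### The job

Two look-alike regulator units lie on the bench; try which of them drops over both dowel pins in the open drawer. Leave one that fits lying flat on the drawer floor over the pins and the other lying flat on the bench, then push the drawer gently home until it clicks into its detent and is fully shut, without ramming or slamming it and leaving the other things on the bench where they are.

Things in the scene. Friction and masses are not known exactly. Their poses are not given: they have to be found in the camera images.
- cabinet: Grey drawer housing fixed on the bench, 270 mm wide (y), 270 mm deep (x), 115 mm high, its opening facing the robot. Origin: on the bench, middle of the housing's front face; x points into the housing (closing direction), z up. The lintel over the drawer is 82 mm above the bench, 6 mm over a seated unit: a unit standing up on a pin catches on it.
- lamp_bar (a point): Middle of the lower front edge of a lamp bar on two posts that overhangs the drawer: 270 mm wide, 28 mm thick, underside 173 mm above the bench, edge 30 mm nearer the robot than the shut drawer's front. So an upright tool cannot push the drawer fully in: lean it back towards the robot by about 35 to 50 degrees, fingertips low.
- drawer (a joint): The drawer's opening in m: 0 = fully home, against a stop; starts about 0.18 to 0.21 open. Sliding it takes 3 N plus 25 N per m/s. Over the last 22 mm a sprung roller resists with up to about 6 N more, until 10 mm before home; past that it pulls the drawer in to the stop with a click and holds it.
- drawer_front (a point): Centre of the drawer's flat front panel, on its outer face (panel 262 mm wide, from 15 to 95 mm above the bench, 18 mm thick; this point is 55 mm above the bench). Axes as the cabinet's.
- seat (a point): Point on the drawer's floor, 30 mm above the bench, over which the origin of a seated unit lies, the unit's x, y along the cabinet's. It is 65 mm behind the front panel's inner face. The tray is 226 mm wide inside, its walls reach 70 mm above the bench. A unit that does not fit, let go, rests 6 to 10 mm higher at its slot end (tilted 2.5 degrees or more).
- dowel (a point): Foot of the fixed dowel pin, 62 mm to -y of the seat point. A second pin stands 56 to 70 mm to +y of the seat point: set differently each time, then clamped. Both: steel, upright, 10 mm wide, 10 mm high, the upper 4 mm tapered to 6 mm. At least one of the units fits; with the second pin near the middle of its range both may.
- unit_a: One of two look-alike units, about 0.35 kg: aluminium base plate 80 mm (own x) by 170 mm (own y) by 6 mm, with a blue box 60 mm (x) by 50 mm (y) by 40 mm high on its middle. Origin: centre of the underside, z up. Round 13 mm hole at y = -62 mm; slot 13 mm (x) by 20 mm (y) centred at y = +59.7 mm. Starts flat on the bench at one side of the drawer, own y within 26 degrees of world y.
- unit_b: One of two look-alike units, about 0.35 kg: aluminium base plate 80 mm (own x) by 170 mm (own y) by 6 mm, with a blue box 60 mm (x) by 50 mm (y) by 40 mm high on its middle. Origin: centre of the underside, z up. Round 13 mm hole at y = -62 mm; slot 13 mm (x) by 20 mm (y) centred at y = +66.3 mm. Starts flat on the bench at one side of the drawer, own y within 26 degrees of world y.
- mug: White mug, 80 mm wide, 90 mm high, to be left alone. Origin: centre of its underside.
- jar: Clear jar, 70 mm wide, 90 mm high, to be left alone. Origin: centre of its underside.
- screwdriver: Screwdriver lying on the bench, to be left alone.
- spanner: Spanner lying on the bench, to be left alone.
- switch: Battery switch, 70 mm square black base with a red knob, 56 mm high, to be left alone. Origin: centre of its underside.
- fuse_block: Black fuse block 60 by 120 mm, 34 mm high, to be left alone. Origin: centre of its underside.
- tape: Roll of black tape lying flat, 100 mm wide, 20 mm high, to be left alone. Origin: centre of its underside.
Mind the look-alikes: they are no part of the job. What is shaped like the unit_a but pink or purple is not meant.

How it is judged:
By the outcome, as a careful person would: the job done as asked, in the order asked, and still so for the second after the job is handed in, with the robot touching nothing.
It also fails if it takes over 72 s, if anything falls off the work surface, if the arm or the gripper's body presses on something with over 40 N, if the wrist force passes 120 N, or if a joint passes its speed limit or range.

## Working session

There is one attempt and no reset: what is moved stays moved. The work goes in short steps, Python scripts to look and compute and a shell command to move; the robot and the scene stay as the last step left them, time stands still between calls to the robot, and variables do not carry over. Pictures are saved under pics/ and viewed, at most 10 in all, crops included, and the job is handed in when it is done.

```bash
ls; mkdir -p pics; python3 - <<'E'
from station import arm, vision
import cv2, numpy as np
for n in("scene","top"):
    p,d=vision.get_image(n); i=vision.camera_info(n)
    cv2.imwrite(f"pics/{n}0.png",p[:,:,::-1]); np.savez(f"{n}0.npz",p=p,d=d)
    print(n,i)
print(arm.observe())
E
```

```text
pics
scene {'K': array([[396.68844584,   0.        , 277.31705976],
       [  0.        , 396.68844584, 212.64168708],
       [  0.        ,   0.        ,   1.        ]]), 'k1': 0.019022555696374153, 'extrinsics': array([[ 0.67096439,  0.53641043, -0.51192836,  1.23580176],
       [ 0.74145582, -0.47878114,  0.47011901, -0.64760641],
       [ 0.0070751 , -0.69500537, -0.71896973,  1.13577756],
       [ 0.        ,  0.        ,  0.        ,  1.        ]])}
top {'K': array([[470.9389144 ,   0.        , 284.32328235],
       [  0.        , 470.9389144 , 211.76099832],
       [  0.        ,   0.        ,   1.        ]]), 'k1': -0.020047874589653437, 'extrinsics': array([[ 0.02159723, -0.98708786,  0.15871713,  0.26997087],
       [-0.99974342, -0.02240734, -0.00331613, -0.00222348],
       [ 0.00682974, -0.15860478, -0.98731853,  1.76797068],
       [ 0.        ,  0.        ,  0.        ,  1.        ]])}
{'t': 0.1, 'joint_positions': array([ 1.21489992e+00,  2.21160519e-01,  1.52749674e+00, -2.12316971e-05,
        1.39468552e+00, -1.26092933e-01]), 'dq': array([ 0.0008723 , -0.00239809, -0.00225544,  0.0013293 ,  0.00040369,
       -0.00044375]), 'tau': array([-3.48367503e-04, -4.98250866e+01, -3.90544224e+01, -3.29663389e-04,
        5.84247377e-03,  1.36014666e-06]), 'eef_pos': array([0.14218925, 0.60807537, 0.24130038]), 'eef_rot': array([-1.98702041e-04,  1.14647171e-01,  9.93405889e-01, -8.52268469e-04]), 'wrist_force': array([-0.106675  , -0.26132504, -0.27345651]), 'moment': array([0.03283668, 0.00859472, 0.03017839]), 'finger_force': 0.0, 'finger_gap': 0.9978918265995885}
```

View pics/scene0.png

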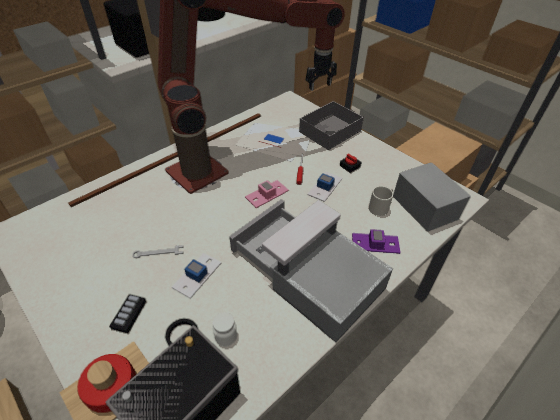

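View pics/top0.png

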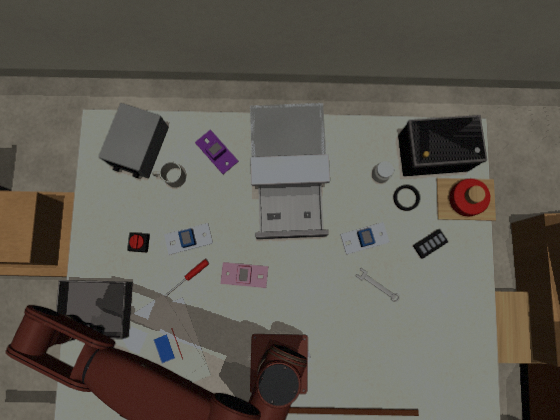

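The top view shows the drawer, with its pins near (278,215) and (308,215), and the blue-box units at (188,238) and (365,238). The pink decoy is at (245,275) and the purple one at (217,152). The lamp bar covers rows 155-185. I'll measure these next.

```bash
cat > h.py <<'E'
import numpy as np, cv2
from station import arm, vision
def ray(n,uv):
    i=vision.camera_info(n);K=i["K"];k=i["k1"];E=i["extrinsics"]
    uv=np.atleast_2d(np.asarray(uv,float)); d=(uv-[K[0,2],K[1,2]])/K[0,0]; s=d.copy()
    for _ in range(20): s=d/(1+k*(s**2).sum(1,keepdims=True))
    return E[:3,3], np.c_[s,np.ones(len(s))]@E[:3,:3].T
def plane(n,uv,z):
    o,r=ray(n,uv); return o+r*((z-o[2])/r[:,2])[:,None]
def tri(u1,u2):
    o1,r1=ray("scene",u1);o2,r2=ray("top",u2)
    A=np.c_[r1[0],-r2[0]];t=np.linalg.lstsq(A,o2-o1,rcond=None)[0]
    a=o1+t[0]*r1[0];b=o2+t[1]*r2[0];return (a+b)/2,np.linalg.norm(a-b)
def cloud(n,d):
    v,u=np.indices(d.shape); o,r=ray(n,np.c_[u.ravel(),v.ravel()]); 
    return (o+r*d.ravel()[:,None]).reshape(*d.shape,3)
def blues(n,p):
    h=cv2.cvtColor(p,cv2.COLOR_RGB2HSV); m=cv2.inRange(h,(100,90,40),(122,255,255))
    return [c for c in cv2.findContours(m,0,1)[0] if cv2.contourArea(c)>60]
E
python3 - <<'E'
from h import *
np.set_printoptions(precision=4,suppress=True)
for n in("top","scene"):
    f=np.load(n+"0.npz");p,d=f["p"],f["d"];C=cloud(n,d);C[d==0]=np.nan
    for c in blues(n,p):
        m=np.zeros(d.shape,np.uint8);cv2.drawContours(m,[c],-1,1,-1)
        P=C[m>0]; t=P[(P[:,2]>.042)&(P[:,2]<.05)]
        print(n,cv2.boundingRect(c),"z pct",np.nanpercentile(P[:,2],[5,50,90]),"cloud top mean",t.mean(0),len(t), "rect@46", end=" ")
        w=plane(n,c[:,0],.046)[:,:2].astype(np.float32);print(cv2.minAreaRect(w))
    # depth sanity
    b=np.abs(C[...,2])<.02; print(n,"bench z",np.nanmedian(C[...,2][b]))
f=np.load("top0.npz");p=f["p"];d=f["d"];C=cloud("top",d)
for nm,(x0,y0,x1,y1) in dict(drawer=(245,95,335,245),uL=(155,210,225,265),uR=(330,210,400,265)).items():
    s=6 if nm!="drawer" else 4
    cv2.imwrite(f"pics/{nm}.png",cv2.resize(p[y0:y1,x0:x1,::-1],None,fx=s,fy=s,interpolation=cv2.INTER_CUBIC))
for u in (275,290,305): 
    print(u,[(v,C[v,u,0].round(3),C[v,u,2].round(3)) for v in list(range(98,110,3))+list(range(150,195,3))+list(range(195,245,4))])
for v in (110,140,170,215,234):
    print(v,[(u,C[v,u,1].round(3),C[v,u,2].round(3)) for u in list(range(246,266,2))+list(range(316,334,2))])
E
python3 - <<'E'
import cv2,numpy as np
a=cv2.imread("pics/drawer.png")[220:600];b=cv2.imread("pics/uL.png");c=cv2.imread("pics/uR.png")
im=np.zeros((600,800,3),np.uint8);im[:a.shape[0]-165,:360]=a[165:]
b=cv2.resize(b,(400,314));c=cv2.resize(c,(400,314));im[286:600,:400]=b[:314];im[286:600,400:]=c[:314]
cv2.imwrite("pics/mix.png",im)
E
```

```text
top (154, 335, 21, 28) z pct [-0.0038  0.0039  0.009 ] cloud top mean [nan nan nan] 0 rect@46 ((0.04744283854961395, 0.4076709747314453), (0.08638318628072739, 0.047795962542295456), 22.76073455810547)
top (358, 229, 17, 17) z pct [0.0388 0.0472 0.0528] cloud top mean [ 0.4599 -0.3112  0.0465] 134 rect@46 ((0.4601808190345764, -0.3104662001132965), (0.058280181139707565, 0.048768818378448486), 16.58587646484375)
top (178, 229, 16, 19) z pct [0.0407 0.0474 0.0534] cloud top mean [0.4408 0.3508 0.0462] 129 rect@46 ((0.4417847692966461, 0.3502674698829651), (0.06026767939329147, 0.048269812017679214), 15.618722915649414)
top bench z 0.0016354395991380333
scene (185, 260, 22, 22) z pct [0.0143 0.0431 0.0472] cloud top mean [ 0.4657 -0.313   0.0452] 170 rect@46 ((0.47631287574768066, -0.31811684370040894), (0.07381398230791092, 0.06208612769842148), 18.237796783447266)
scene (317, 174, 17, 17) z pct [0.0096 0.0335 0.046 ] cloud top mean [0.4536 0.3409 0.0452] 41 rect@46 ((0.45898494124412537, 0.33176305890083313), (0.06736204773187637, 0.0833081603050232), 17.064695358276367)
scene (264, 
[... 8465 characters left out ...]
np.float64(0.091), np.float64(0.102)), (258, np.float64(0.084), np.float64(0.098)), (260, np.float64(0.077), np.float64(0.108)), (262, np.float64(0.07), np.float64(0.101)), (264, np.float64(0.063), np.float64(0.098)), (316, np.float64(-0.123), np.float64(0.092)), (318, np.float64(-0.129), np.float64(0.102)), (320, np.float64(-0.138), np.float64(0.087)), (322, np.float64(-0.144), np.float64(0.095)), (324, np.float64(-0.152), np.float64(0.086)), (326, np.float64(-0.159), np.float64(0.087)), (328, np.float64(-0.175), np.float64(-0.004)), (330, np.float64(-0.182), np.float64(0.0)), (332, np.float64(-0.19), np.float64(0.001))]<stdin>:8: RuntimeWarning: Mean of empty slice.
  ret = um.true_divide(
```

View pics/mix.png

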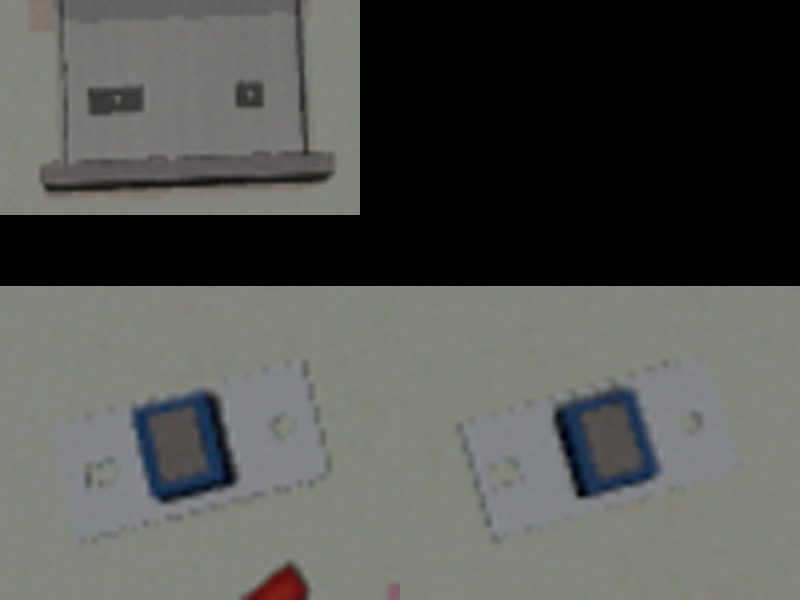

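The crop shows the pins as bright dots at about (274,215.4) and (307,214.4) in top-view pixels. The left unit's hole-to-slot distance is shorter (32.6 px against 33.7 px), so the left one should be unit_a. Next I'll refine the pins and the unit pose.

```bash
python3 - <<'E'
from h import *
np.set_printoptions(precision=4,suppress=True)
p=np.load("top0.npz")["p"]; g=cv2.cvtColor(p,cv2.COLOR_RGB2GRAY).astype(float)
def dot(u,v,r=3):
    s=g[v-r:v+r+1,u-r:u+r+1]; w=np.clip(s-np.median(s)-8,0,None); yy,xx=np.indices(s.shape)
    return np.array([u-r+(w*xx).sum()/w.sum(), v-r+(w*yy).sum()/w.sum()]), s.astype(int)
P=[]
for u,v in((274,215),(307,214)):
    q,s=dot(u,v,3);print(q);print(s);P.append(plane("top",q,.040)[0])
P=np.array(P);dv=P[0]-P[1];print("pins",P,"dist",np.linalg.norm(dv[:2]),"cab yaw",np.degrees(np.arctan2(-dv[0],dv[1])))
# panel edge yaw: top front edge via depth
C=cloud("top",np.load("top0.npz")["d"])
m=(C[...,2]>.08)&(C[...,2]<.112)&(C[...,0]<.49)&(C[...,0]>.44)&(C[...,1]<.11)&(C[...,1]>-.18)
w=C[m][:,:2].astype(np.float32);r=cv2.minAreaRect(w);print("panel",r,len(w))
b=(C[...,2]>.19)&(C[...,2]<.22)&(abs(C[...,0]-.67)<.08)&(abs(C[...,1])<.2);print("bar",cv2.minAreaRect(C[b][:,:2].astype(np.float32)))
b=(C[...,2]>.105)&(C[...,2]<.128)&(C[...,0]>.74)&(C[...,0]<1)&(abs(C[...,1])<.2);print("cab",cv2.minAreaRect(C[b][:,:2].astype(np.float32)))
# units: plate masks (bright, low sat) and box
for nm,(x0,y0,x1,y1) in dict(L=(160,215,220,262),R=(335,215,392,262)).items():
    hsv=cv2.cvtColor(p,cv2.COLOR_RGB2HSV)[y0:y1,x0:x1]
    print(nm,"bg",np.median(hsv[:4].reshape(-1,3),0),p[y0:y0+4,x0:x1].reshape(-1,3).mean(0))
    rgb=p[y0:y1,x0:x1].astype(int); mm=((rgb[...,2]-rgb[...,0])>2).astype(np.uint8)
    mm=cv2.morphologyEx(mm,cv2.MORPH_OPEN,np.ones((3,3)))
    mm=cv2.morphologyEx(mm,cv2.MORPH_CLOSE,np.ones((7,7)))
    c=max(cv2.findContours(mm,0,1)[0],key=cv2.contourArea)
    print("plate",cv2.minAreaRect(plane("top",c[:,0]+[x0,y0],.006)[:,:2].astype(np.float32)))
E
```

```text
[273.7983 212.6486]
[[117 120 120 119 117 107 109]
 [ 82  82  82  81  79  76  74]
 [ 56  58  57  53  58  60  60]
 [ 57  61  73 103  67  57  59]
 [ 58  59  64  96  57  60  59]
 [ 61  57  58  67  59  58  61]
 [ 59  56  60  60  59  58  59]]
[307.1839 211.7625]
[[104  89 104  98  97  97 106]
 [ 76  64  72  69  67  68  82]
 [ 61  57  57  65  55  56  74]
 [ 57  57  64 106  70  55  74]
 [ 52  55  54  89  64  59  72]
 [ 59  59  55  65  58  58  73]
 [ 64  58  58  60  58  56  71]]
pins [[ 0.5435  0.031   0.04  ]
 [ 0.5497 -0.093   0.04  ]] dist 0.12413830007935434 cab yaw 2.839461175145917
panel ((0.4629862308502197, -0.0353432297706604), (0.024096963927149773, 0.2610574960708618), 4.954131603240967) 410
bar ((0.6713062524795532, -0.022821709513664246), (0.1016368567943573, 0.2701830267906189), 3.613539218902588)
cab ((0.8427501916885376, -0.012044429779052734), (0.20041760802268982, 0.27048084139823914), 3.595836877822876)
L bg [ 39.  18. 133.] [129.8917 132.6708 123.4292]
plate ((0.4441791772842407, 0.3516384959220886), (0.07836095243692398, 0.16843801736831665), 16.040178298950195)
R bg [ 39.  18. 133.] [129.807  132.5965 123.2588]
plate ((0.4628939628601074, -0.31699997186660767), (0.07780950516462326, 0.17906062304973602), 16.84805679321289)
```

```bash
python3 - <<'E'
from h import *
a=plane("top",(307.1,214.4),.04)[0];b=plane("top",(273.9,215.5),.04)[0];d=b-a
print(a,b,np.linalg.norm(d)*1e3,np.degrees(np.arctan2(-d[0],d[1])))
y=np.radians(3.5);print("seat",a[:2]+.062*np.array([-np.sin(y),np.cos(y)]))
E
python3 -m pendant '[[37,-32,-30,7],[75,-64,-60,14],[112,-96,-90,21],[150,-128,-121,29],[150,-128,-121,29]]' 1 40
python3 -m pendant '[[37,-32,0,0],[75,-64,0,0],[112,-96,0,0],[151,-129,0,0],[151,-129,0,0]]'
python3 - <<'E'
from h import *
p,d=vision.get_image("scene");cv2.imwrite("pics/s1.png",cv2.resize(p[100:260,230:430,::-1],None,fx=4,fy=4,interpolation=2))
E
```

```text
[ 0.53974646 -0.09282393  0.04      ] [0.53282388 0.03034173 0.04      ] 123.36004394554905 3.216948162503102
seat [ 0.53596145 -0.03093957]
t: 0.6
eef_pos: [0.2932, 0.4775, 0.1186]
eef_rot: [-0.001, -0.139, 0.99, -0.001]
wrist_force: [0.3, 0.2, 0.2]
finger_gap: 1.004
finger_force: 0.0
t: 1.1
eef_pos: [0.4476, 0.3476, 0.1213]
eef_rot: [0.001, -0.135, 0.991, -0.001]
wrist_force: [-0.1, 1.1, -0.6]
finger_gap: 1.002
finger_force: 0.0
```

View pics/s1.png

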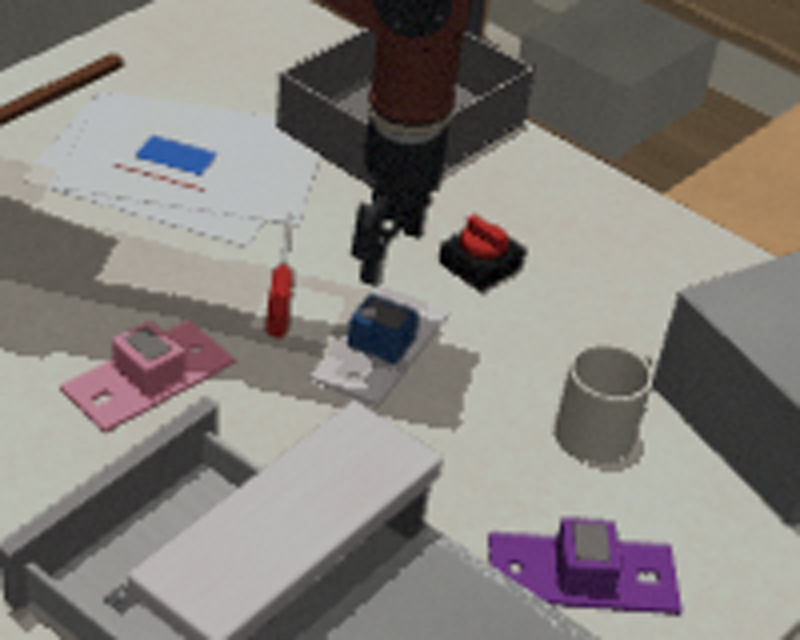

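The gripper stands over the left unit's box at about (380,320) in the crop, with its fingers astride the box. I'll lower and grip.

```bash

python3 -m pendant '[[0,0,-35,0],[0,0,-65,0],[0,0,-85,0],[0,0,-93,0],[0,0,-93,0]]'
python3 -m pendant '[[0,0,0,0],[0,0,0,0],[0,0,0,0],[0,0,0,0],[0,0,0,0]]' -1 40
python3 -m pendant '[[0,0,0,0],[0,0,0,0],[0,0,15,0],[0,0,50,0],[0,0,95,0]]'
python3 -m pendant '[[0,0,20,0],[0,0,30,0],[0,0,30,0],[0,0,30,0]]'
```

```text
t: 1.65
eef_pos: [0.4416, 0.3516, 0.0269]
eef_rot: [-0.002, -0.138, 0.99, -0.001]
wrist_force: [0.1, 0.8, 0.4]
finger_gap: 0.998
finger_force: 0.0
t: 2.15
eef_pos: [0.4444, 0.3523, 0.03]
eef_rot: [0.001, -0.138, 0.99, 0.001]
wrist_force: [-1.0, 0.1, 7.6]
finger_gap: 0.576
finger_force: 43.9
t: 2.65
eef_pos: [0.4411, 0.3501, 0.1222]
eef_rot: [-0.003, -0.138, 0.99, -0.001]
wrist_force: [0.8, 0.5, -3.6]
finger_gap: 0.578
finger_force: 42.6
t: 3.05
eef_pos: [0.4424, 0.351, 0.1519]
eef_rot: [-0.001, -0.138, 0.99, -0.0]
wrist_force: [0.0, -0.1, -3.0]
finger_gap: 0.573
finger_force: 42.8
```

```bash

python3 -m pendant '[[10,-40,0,-3],[20,-80,0,-6],[30,-120,0,-9],[42,-168,0,-12.4],[53,-216,0,-12.4]]'
python3 -m pendant '[[10,-45,0,0],[20,-90,0,0],[32,-135,0,0],[40,-166,-10,0],[40,-166,-25,0]]'
python3 -m pendant '[[0,0,-10,0],[0,0,-10,0],[0,0,-10,0],[0,0,-10,0]]'
python3 - <<'E'
from h import *
p,d=vision.get_image("top");q,d2=vision.get_image("scene")
a=cv2.resize(p[175:250,235:350,::-1],None,fx=5,fy=5,interpolation=2);b=cv2.resize(q[170:290,210:370,::-1],None,fx=3.5,fy=3.5,interpolation=2)
print(a.shape,b.shape)
cv2.imwrite("pics/h1.png",a[:, :]);cv2.imwrite("pics/h1s.png",b)
np.savez("h1.npz",p=p,q=q,d=d,d2=d2)
E
```

```text
t: 3.55
eef_pos: [0.495, 0.1338, 0.1509]
eef_rot: [-0.002, -0.03, 1.0, -0.0]
wrist_force: [0.3, -0.2, -2.7]
finger_gap: 0.581
finger_force: 43.2
t: 4.05
eef_pos: [0.5368, -0.0345, 0.127]
eef_rot: [-0.0, -0.028, 1.0, -0.001]
wrist_force: [0.6, 1.1, -3.2]
finger_gap: 0.573
finger_force: 43.5
t: 4.45
eef_pos: [0.5365, -0.0294, 0.1187]
eef_rot: [0.0, -0.031, 1.0, -0.0]
wrist_force: [-0.4, 0.3, -2.7]
finger_gap: 0.579
finger_force: 43.4
(375, 575, 3) (420, 560, 3)
```

View pics/h1.png

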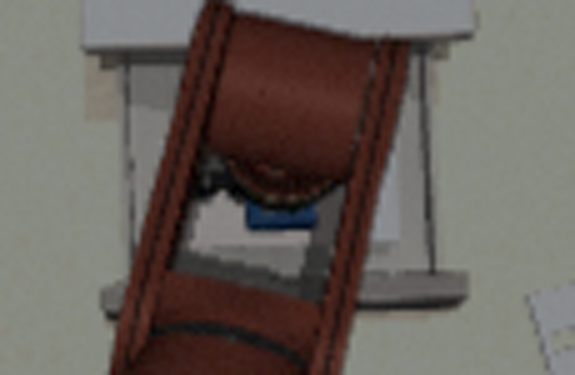

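The top view shows the plate's right end at about u=315 and its near edge at about v=224, partly hidden by the arm. I'll check those edges before lowering.

```bash
python3 - <<'E'
from h import *
f=np.load("h1.npz");p=f["p"];g=cv2.cvtColor(p,cv2.COLOR_RGB2GRAY).astype(int)
print("cols 308-320");print(g[213:222:2,305:321])
print("rows 216-232");print(g[216:232,284:298:3].T)
z=.152-.033-.029+.006
print(plane("top",(290,223.9),z),plane("top",(314.5,217),z))
C=cloud("top",f["d"]);print(np.nanmedian(C[212:220,311:313,2]),np.nanmedian(C[219:222,286:296,2]))
print(arm.observe()["eef_pos"])
E
```

```text
cols 308-320
[[ 44  37  31  35  44  76 133 140 137 133 123 121 122 120 113  59]
 [ 45  38  25  46  50  88 139 139 137 133 124 122 123 122 113  52]
 [ 43  35  33  46  66 117 139 138 138 136 124 124 122 123 114  50]
 [ 43  25  41  45  84 139 139 139 140 138 125 124 124 121 116  78]
 [ 35  28  47  61 110 138 139 139 138 138 123 123 125 124 116  82]]
rows 216-232
[[ 43  37  38  46  67 117 133 134 110 104 105 104  73  55  56  64]
 [ 22  47  48  39  29  93 125 133 110 105 107 106  75  56  56  59]
 [ 10  34  43  34  20  92 127 132 106 101 103 103 102  79  48  55]
 [  7  16  38  29  19 118 132 133 108 104 105 107 106 104  69  50]
 [ 24  43  44  30  13 109 125 112  75  55  57  53  54  55  43  40]]
[[ 0.4951892  -0.02911613  0.096     ]] [[ 0.52215739 -0.11660124  0.096     ]]
0.09646486427882361 0.11679366815820136
[ 0.53684549 -0.02976012  0.1190727 ]
```

The plate centre comes out at about (0.535, -0.031), within 1 mm of the seat. I'll lower it.

```bash

python3 -m pendant '[[0,0,-25,0],[0,0,-42,0],[0,0,-46,0],[0,0,-46,0],[0,0,-46,0]]'
python3 -m pendant '[[0,0,-2,0],[0,0,-4,0],[0,0,-6,0],[0,0,-8,0],[0,0,-8,0]]'
python3 -m pendant '[[0,0,-2,0],[0,0,-4,0],[0,0,-5,0],[0,0,-5,0],[0,0,-5,0]]'
```

```text
t: 5.05
eef_pos: [0.5373, -0.0305, 0.0735]
eef_rot: [0.001, -0.03, 1.0, -0.0]
wrist_force: [0.5, 0.3, -2.6]
finger_gap: 0.577
finger_force: 43.3
t: 5.55
eef_pos: [0.536, -0.0304, 0.0639]
eef_rot: [-0.0, -0.03, 1.0, 0.0]
wrist_force: [-0.9, 0.8, -2.5]
finger_gap: 0.571
finger_force: 43.4
t: 6.05
eef_pos: [0.5368, -0.0305, 0.06]
eef_rot: [0.0, -0.03, 1.0, -0.0]
wrist_force: [-1.9, -0.4, 5.4]
finger_gap: 0.576
finger_force: 44.4
```

```bash

python3 -m pendant '[[0,0,0,0],[0,0,0,0],[0,0,0,0],[0,0,10,0],[0,0,45,0]]' 1
python3 -m pendant '[[0,0,45,0],[-40,0,60,0],[-90,0,60,0],[-140,0,60,0],[-180,-30,60,0]]'
python3 - <<'E'
from h import *
p,d=vision.get_image("top");q,d2=vision.get_image("scene");np.savez("a1.npz",p=p,q=q,d=d,d2=d2)
a=cv2.resize(p[180:290,220:340,::-1],None,fx=5,fy=5,interpolation=2);b=cv2.resize(q[190:280,220:350,::-1],None,fx=3,fy=3,interpolation=2)
cv2.imwrite("pics/a1.png",a)
cs=blues("top",p);C=cloud("top",d)
for c in cs: print(cv2.boundingRect(c),cv2.minAreaRect(plane("top",c[:,0],.076)[:,:2].astype(np.float32)))
# plane fit of the plate in drawer from scene + top
for n,D in(("top",d),("scene",d2)):
    X=cloud(n,D).reshape(-1,3);y=np.radians(3.4);R=np.array([[np.cos(y),np.sin(y)],[-np.sin(y),np.cos(y)]])
    L=(X[:,:2]-[.536,-.031])@R.T
    for s in(-1,1):
        m=(abs(L[:,0])<.03)&(s*L[:,1]>.035)&(s*L[:,1]<.078)&(abs(X[:,2]-.036)<.02);print(n,s,m.sum(),X[m,2].mean() if m.any() else None)
h=cv2.cvtColor(p,cv2.COLOR_RGB2HSV);m=cv2.inRange(h,(160,60,60),(178,255,255))
c=max(cv2.findContours(m,0,1)[0],key=cv2.contourArea);print("pink",plane("top",cv2.boxPoints(cv2.minAreaRect(c)),.006).round(3))
E
```

```text
t: 6.55
eef_pos: [0.5332, -0.0299, 0.1015]
eef_rot: [-0.004, -0.03, 1.0, 0.001]
wrist_force: [1.0, -0.4, 0.3]
finger_gap: 1.004
finger_force: 0.0
t: 7.05
eef_pos: [0.3543, -0.0586, 0.1643]
eef_rot: [0.0, -0.032, 0.999, 0.0]
wrist_force: [1.0, -1.1, 0.6]
finger_gap: 1.001
finger_force: 0.0
(154, 335, 21, 28) ((0.05112335458397865, 0.4009978175163269), (0.08487820625305176, 0.047978293150663376), 22.760723114013672)
(358, 229, 17, 18) ((0.4568670392036438, -0.30509600043296814), (0.05726483836770058, 0.047919195145368576), 16.585865020751953)
(284, 206, 14, 17) ((0.5343124866485596, -0.030525702983140945), (0.058890677988529205, 0.04727309197187424), 1.2910716533660889)
top -1 186 0.036958018914062925
top 1 184 0.036943182778078246
scene -1 113 0.03474396212802135
scene 1 25 0.035676581662241934
pink [[0.282 0.221 0.006]
 [0.356 0.218 0.006]
 [0.346 0.064 0.006]
 [0.271 0.069 0.006]]
```

View pics/a1.png

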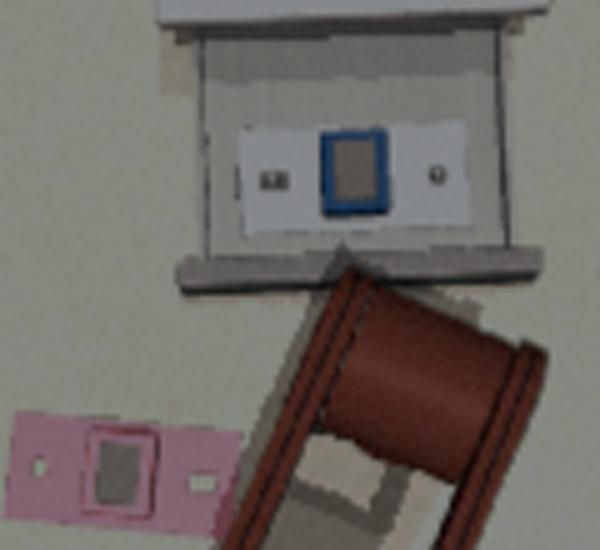

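unit_a is seated: the plate is at 36-37 mm on both sides, and a pin shows in the hole (437,175) and in the slot (275,180). Next I'll turn the tool for the push and check how the pendant treats an out-of-reach pose, since rows have no tilt.

```bash

python3 -m pendant '[[0,0,0,-8],[-20,5,0,-16],[-50,10,0,-24],[-80,15,0,-32],[-100,15,0,-40]]'
python3 -m pendant '[[0,0,0,0],[0,0,0,0]]'
python3 -c "
from h import *;print(arm.observe()['joint_positions'].round(3))"
python3 -m pendant '[[20,0,0,-8],[50,0,0,-16],[80,0,0,-24],[100,0,0,-32],[100,0,0,-40]]'
python3 -m pendant '[[0,0,0,-8],[0,0,0,-10],[0,0,0,-10]]'
python3 -c "
from h import *;print(arm.observe()['joint_positions'].round(3))"
```

```text
t: 7.65
eef_pos: [0.2555, -0.0448, 0.1645]
eef_rot: [0.0, 0.316, 0.949, 0.0]
wrist_force: [-0.5, -1.2, 1.2]
finger_gap: 0.999
finger_force: 0.0
t: 7.85
eef_pos: [0.2574, -0.0458, 0.1653]
eef_rot: [0.002, 0.313, 0.95, -0.0]
wrist_force: [-0.3, 0.3, 0.9]
finger_gap: 1.004
finger_force: 0.0
[-0.482 -0.781  2.467  0.     1.452 -1.417]
t: 8.35
eef_pos: [0.3594, -0.0453, 0.1642]
eef_rot: [-0.0, 0.62, 0.784, 0.0]
wrist_force: [-1.1, -0.1, 0.3]
finger_gap: 0.999
finger_force: 0.0
t: 8.65
eef_pos: [0.3574, -0.0453, 0.164]
eef_rot: [-0.0, 0.685, 0.729, -0.0]
wrist_force: [-0.8, 0.3, 0.1]
finger_gap: 1.003
finger_force: 0.0
[-0.346 -0.397  2.252  0.     1.288 -0.409]
```

```bash

python3 -m pendant '[[-50,0,0,0],[-100,0,0,0],[-130,0,0,0],[-160,0,0,0],[-180,0,0,0]]'
python3 -m pendant '[[-30,0,0,0],[-30,0,0,0]]'
python3 -c "
from h import *;print(arm.observe()['joint_positions'].round(3))"
python3 -m pendant '[[50,0,0,0],[100,0,0,0],[150,0,0,0],[150,0,0,0]]'
python3 -c "
from h import *;print(arm.observe()['joint_positions'].round(3))"
```

```text
t: 9.15
eef_pos: [0.2144, -0.0558, 0.1587]
eef_rot: [-0.015, 0.685, 0.728, -0.008]
wrist_force: [1.1, -0.2, 0.5]
finger_gap: 1.0
finger_force: 0.0
t: 9.35
eef_pos: [0.2061, -0.0625, 0.1563]
eef_rot: [-0.023, 0.685, 0.728, -0.013]
wrist_force: [0.6, 0.8, 0.8]
finger_gap: 0.997
finger_force: 0.0
[-0.636 -0.911  2.541 -0.02   1.56  -0.695]
t: 9.75
eef_pos: [0.3601, -0.0611, 0.1552]
eef_rot: [-0.024, 0.685, 0.728, -0.012]
wrist_force: [-0.8, -1.1, 1.0]
finger_gap: 1.0
finger_force: 0.0
[-0.38  -0.317  2.213 -0.005  1.298 -0.441]
```

The commanded pose adopts whatever was reached, so the lean carries over. Stretching outward past the reach, high and clear of everything, should lean the fingertips outward, which is what the push needs.

```bash
cat > st.py <<'E'
from h import *
from scipy.spatial.transform import Rotation as R
s=arm.observe();q=s["eef_rot"];M=R.from_quat(q[[1,2,3,0]]).as_matrix()
print("joints",s["joint_positions"].round(3),"pos",s["eef_pos"].round(3),"z",M[:,2].round(3),"y",M[:,1].round(3),"tilt",np.degrees(np.arccos(-M[2,2])).round(1),"tip",(s["eef_pos"]+.011*M[:,2]).round(3))
E
python3 -m pendant '[[20,5,45,0],[45,10,90,0],[75,15,130,0],[105,20,170,0],[140,20,205,0]]' -1 40
python3 -m pendant '[[40,0,30,0],[85,0,60,0],[130,0,60,0],[175,0,60,0],[220,0,60,0]]'
python3 st.py
python3 -m pendant '[[50,0,0,0],[100,0,0,0],[150,0,0,0],[200,0,0,0],[250,0,0,0]]'
python3 st.py
python3 -m pendant '[[50,0,0,0],[100,0,0,0],[150,0,0,0],[200,0,0,0],[250,0,0,0]]'
python3 st.py
```

```text
t: 10.25
eef_pos: [0.4968, -0.0402, 0.3625]
eef_rot: [-0.022, 0.685, 0.728, -0.011]
wrist_force: [1.1, -1.1, 0.4]
finger_gap: 0.141
finger_force: 0.0
t: 10.75
eef_pos: [0.7173, -0.0402, 0.4198]
eef_rot: [-0.023, 0.685, 0.728, -0.012]
wrist_force: [0.1, -0.4, -0.5]
finger_gap: 0.0
finger_force: 0.0
joints [-0.168  0.462  0.899  0.006  1.831 -0.228] pos [ 0.717 -0.04   0.42 ] z [-0.049  0.014 -0.999] y [ 0.997  0.062 -0.048] tilt 2.9 tip [ 0.717 -0.04   0.409]
t: 11.25
eef_pos: [0.8638, -0.0373, 0.375]
eef_rot: [-0.022, 0.685, 0.728, -0.009]
wrist_force: [1.7, -0.2, -5.2]
finger_gap: 0.001
finger_force: 0.0
joints [-0.138  1.042  0.103  0.012  2.043 -0.194] pos [ 0.864 -0.037  0.375] z [-0.044  0.017 -0.999] y [ 0.997  0.061 -0.043] tilt 2.7 tip [ 0.863 -0.037  0.364]
t: 11.75
eef_pos: [0.8998, -0.0335, 0.3449]
eef_rot: [0.005, 0.686, 0.728, 0.013]
wrist_force: [0.2, -0.7, -0.5]
finger_gap: -0.0
finger_force: 0.0
joints [-0.13   1.084  0.088  0.015  1.946 -0.184] pos [ 0.9   -0.034  0.345] z [ 0.025  0.011 -1.   ] y [0.998 0.059 0.026] tilt 1.6 tip [ 0.9   -0.033  0.334]
```

```bash

python3 -m pendant '[[45,0,20,0],[90,0,40,0],[135,0,60,0],[180,0,80,0],[225,0,100,0]]'
python3 st.py
python3 -m pendant '[[45,0,20,0],[90,0,40,0],[135,0,60,0],[180,0,80,0],[225,0,100,0]]'
python3 st.py
```

```text
t: 12.25
eef_pos: [0.9098, -0.0288, 0.3536]
eef_rot: [0.021, 0.685, 0.727, 0.026]
wrist_force: [-0.8, -0.1, -1.1]
finger_gap: 0.001
finger_force: 0.0
joints [-0.124  1.075  0.088  0.019  1.914 -0.177] pos [ 0.91  -0.029  0.354] z [ 0.066  0.01  -0.998] y [0.996 0.059 0.066] tilt 3.8 tip [ 0.91  -0.029  0.343]
t: 12.75
eef_pos: [0.9207, -0.0246, 0.3609]
eef_rot: [0.036, 0.685, 0.727, 0.04]
wrist_force: [-1.0, -0.1, -0.3]
finger_gap: 0.003
finger_force: 0.0
joints [-0.12   1.068  0.088  0.022  1.88  -0.171] pos [ 0.921 -0.025  0.361] z [ 0.107  0.009 -0.994] y [0.993 0.058 0.107] tilt 6.1 tip [ 0.922 -0.025  0.35 ]
```

```bash

python3 -m pendant '[[250,0,0,0],[250,0,0,0],[250,0,0,0],[250,0,0,0],[250,0,0,0]]'
python3 st.py
python3 -m pendant '[[250,0,0,0],[250,0,0,0],[250,0,0,0],[250,0,0,0],[250,0,0,0]]'
python3 st.py
python3 -m pendant '[[50,0,50,0],[100,0,100,0],[150,0,150,0],[200,0,200,0],[250,0,250,0]]'
python3 st.py
```

```text
t: 13.25
eef_pos: [0.9549, -0.0208, 0.3069]
eef_rot: [0.051, 0.684, 0.726, 0.053]
wrist_force: [0.3, -0.2, 0.2]
finger_gap: 0.001
finger_force: 0.0
joints [-0.112  1.13   0.089  0.025  1.777 -0.164] pos [ 0.955 -0.021  0.307] z [ 0.147  0.008 -0.989] y [0.987 0.058 0.147] tilt 8.4 tip [ 0.957 -0.021  0.296]
t: 13.75
eef_pos: [0.9838, -0.0175, 0.263]
eef_rot: [0.067, 0.683, 0.724, 0.068]
wrist_force: [-0.7, -0.5, -0.4]
finger_gap: -0.001
finger_force: 0.0
joints [-0.107  1.181  0.089  0.027  1.682 -0.16 ] pos [ 0.984 -0.018  0.263] z [ 0.19   0.007 -0.982] y [0.98  0.058 0.19 ] tilt 11.0 tip [ 0.986 -0.017  0.252]
t: 14.25
eef_pos: [0.9713, -0.0148, 0.3462]
eef_rot: [0.084, 0.681, 0.722, 0.083]
wrist_force: [0.1, -0.4, -0.9]
finger_gap: -0.002
finger_force: 0.0
joints [-0.107  1.093  0.088  0.031  1.725 -0.156] pos [ 0.971 -0.015  0.346] z [ 0.235  0.006 -0.972] y [0.97  0.058 0.235] tilt 13.6 tip [ 0.974 -0.015  0.336]
```

```bash

python3 -m pendant '[[50,0,30,0],[100,0,60,0],[150,0,90,0],[200,0,120,0],[250,0,150,0]]' >/dev/null
python3 -m pendant '[[50,0,30,0],[100,0,60,0],[150,0,90,0],[200,0,120,0],[250,0,150,0]]' >/dev/null
python3 st.py
python3 -m pendant '[[50,0,30,0],[100,0,60,0],[150,0,90,0],[200,0,120,0],[250,0,150,0]]' >/dev/null
python3 -m pendant '[[50,0,30,0],[100,0,60,0],[150,0,90,0],[200,0,120,0],[250,0,150,0]]' >/dev/null
python3 st.py
python3 -m pendant '[[50,0,30,0],[100,0,60,0],[150,0,90,0],[200,0,120,0],[250,0,150,0]]' >/dev/null
python3 -m pendant '[[50,0,30,0],[100,0,60,0],[150,0,90,0],[200,0,120,0],[250,0,150,0]]' >/dev/null
python3 st.py
```

```text
joints [-0.103  1.044  0.089  0.038  1.688 -0.151] pos [ 0.98  -0.01   0.396] z [ 0.316  0.005 -0.949] y [0.947 0.057 0.316] tilt 18.4 tip [ 0.983 -0.01   0.386]
joints [-0.101  1.009  0.089  0.045  1.636 -0.147] pos [ 0.992 -0.007  0.437] z [ 0.398  0.004 -0.917] y [0.916 0.057 0.398] tilt 23.5 tip [ 0.996 -0.007  0.427]
joints [-0.1    0.984  0.089  0.051  1.573 -0.144] pos [ 1.007 -0.005  0.47 ] z [ 0.477  0.004 -0.879] y [0.877 0.056 0.476] tilt 28.5 tip [ 1.012 -0.005  0.461]
```

```bash

python3 -m pendant '[[50,0,30,0],[100,0,60,0],[150,0,90,0],[200,0,120,0],[250,0,150,0]]' >/dev/null
python3 -m pendant '[[50,0,30,0],[100,0,60,0],[150,0,90,0],[200,0,120,0],[250,0,150,0]]' >/dev/null
python3 -m pendant '[[50,0,30,0],[100,0,60,0],[150,0,90,0],[200,0,120,0],[250,0,150,0]]' >/dev/null
python3 -m pendant '[[50,0,30,0],[100,0,60,0],[150,0,90,0],[200,0,120,0],[250,0,150,0]]' >/dev/null
python3 st.py
python3 -m pendant '[[50,0,30,0],[100,0,60,0],[150,0,90,0],[200,0,120,0],[250,0,150,0]]' >/dev/null
python3 st.py
```

```text
joints [-0.097  0.958  0.089  0.064  1.425 -0.141] pos [ 1.042 -0.002  0.524] z [ 0.623  0.003 -0.782] y [0.781 0.056 0.622] tilt 38.5 tip [ 1.049 -0.002  0.515]
joints [-0.097  0.955  0.089  0.067  1.385 -0.141] pos [ 1.051 -0.002  0.535] z [ 0.656  0.003 -0.755] y [0.754 0.056 0.655] tilt 41.0 tip [ 1.058 -0.002  0.527]
```

```bash

python3 -m pendant '[[-45,0,-10,0],[-90,0,-20,0],[-135,0,-30,0],[-180,-5,-40,0],[-225,-10,-50,0]]' >/dev/null
python3 -m pendant '[[-45,0,-10,0],[-90,-5,-20,0],[-135,-10,-30,0],[-180,-15,-40,0],[-225,-20,-60,0]]' >/dev/null
python3 -m pendant '[[-45,0,-10,0],[-90,0,-30,0],[-130,0,-60,0],[-170,0,-90,0],[-190,0,-130,0]]' >/dev/null
python3 st.py
python3 -m pendant '[[0,0,-40,0],[0,0,-80,0],[0,0,-110,0],[0,0,-130,0],[0,0,-130,0]]'
python3 st.py
```

```text
joints [-0.425 -0.842  2.378  0.34   0.961 -0.585] pos [ 0.466 -0.028  0.31 ] z [ 0.659  0.001 -0.752] y [0.751 0.057 0.658] tilt 41.3 tip [ 0.473 -0.028  0.301]
t: 21.75
eef_pos: [0.4649, -0.027, 0.1748]
eef_rot: [0.251, 0.644, 0.681, 0.241]
wrist_force: [-0.5, 0.4, -0.1]
finger_gap: -0.001
finger_force: 0.0
joints [-0.423 -0.706  2.563  0.452  0.673 -0.747] pos [ 0.465 -0.027  0.175] z [ 0.652  0.005 -0.758] y [0.757 0.054 0.651] tilt 40.7 tip [ 0.472 -0.027  0.166]
```

With the lean, the elbow can't fold far enough to start the push this close. I'll swing the lean sideways for the first part, then swing it back for the last stretch under the bar.

```bash

python3 -m pendant '[[0,0,30,8],[-10,0,60,16],[-25,0,60,24],[-45,-5,60,32],[-60,-5,60,40]]' >/dev/null
python3 -m pendant '[[-15,0,0,8],[-30,0,0,16],[-40,0,0,20],[-40,0,-10,20],[-40,0,-10,20]]' 
python3 st.py
python3 -m pendant '[[0,0,-40,0],[0,0,-80,0],[0,0,-120,0],[0,0,-150,0],[0,0,-150,0]]'
python3 st.py
```

```text
t: 22.75
eef_pos: [0.367, -0.033, 0.2281]
eef_rot: [0.099, 0.218, 0.911, 0.336]
wrist_force: [-0.0, -0.8, -0.1]
finger_gap: -0.001
finger_force: 0.0
joints [-0.925 -0.447  2.315  0.647  1.596 -2.118] pos [ 0.367 -0.033  0.228] z [ 0.326  0.569 -0.755] y [0.331 0.68  0.655] tilt 41.0 tip [ 0.371 -0.027  0.22 ]
t: 23.25
eef_pos: [0.3651, -0.0302, 0.0761]
eef_rot: [0.096, 0.218, 0.91, 0.338]
wrist_force: [-0.3, 0.0, -0.2]
finger_gap: -0.001
finger_force: 0.0
joints [-0.924 -0.117  2.408  0.683  1.268 -2.377] pos [ 0.365 -0.03   0.076] z [ 0.322  0.574 -0.753] y [0.333 0.676 0.657] tilt 41.1 tip [ 0.369 -0.024  0.068]
```

```bash

python3 -m pendant '[[0,0,-15,0],[10,-3,-26,0],[25,-6,-26,0],[40,-8,-26,0],[50,-8,-26,0]]'
python3 -m pendant '[[6,0,0,0],[12,0,0,0],[18,1,0,0],[24,1,0,0],[30,2,0,0]]'
python3 -m pendant '[[8,0,0,0],[16,1,0,0],[24,1,0,0],[32,2,0,0],[40,2,0,0]]'
```

```text
t: 23.75
eef_pos: [0.4192, -0.042, 0.0547]
eef_rot: [0.1, 0.217, 0.911, 0.335]
wrist_force: [-0.3, -0.2, 0.7]
finger_gap: -0.002
finger_force: 0.0
t: 24.25
eef_pos: [0.4468, -0.0387, 0.0525]
eef_rot: [0.098, 0.217, 0.911, 0.336]
wrist_force: [-4.1, -2.7, 3.5]
finger_gap: -0.002
finger_force: 2.4
t: 24.75
eef_pos: [0.4868, -0.0364, 0.0523]
eef_rot: [0.098, 0.217, 0.911, 0.336]
wrist_force: [-4.9, -0.5, 2.4]
finger_gap: -0.004
finger_force: 2.5
```

```bash

python3 -m pendant '[[9,0,0,0],[18,1,0,0],[27,2,0,0],[36,2,0,0],[45,3,0,0]]'
python3 -m pendant '[[8,0,0,0],[16,1,0,0],[24,1,0,0],[31,2,0,0],[36,2,0,0]]'
python3 -m pendant '[[0,0,0,0],[-20,0,0,0],[-50,0,0,0],[-80,-5,10,-8],[-100,-10,15,-16]]'
python3 -m pendant '[[0,0,20,-8],[0,0,40,-16],[0,0,50,-24],[15,0,50,-32],[35,0,50,-40]]'
python3 -m pendant '[[0,0,0,-4],[0,0,0,-4]]'
python3 st.py
python3 - <<'E'
from h import *
p,d=vision.get_image("top");C=cloud("top",d)
m=(C[...,2]>.085)&(C[...,2]<.108)&(C[...,0]<.63)&(C[...,0]>.5)&(C[...,1]<-.08)&(C[...,1]>-.18)
print(cv2.minAreaRect(C[m][:,:2].astype(np.float32)),m.sum())
q,_=vision.get_image("scene");cv2.imwrite("pics/p1.png",cv2.resize(q[120:320,170:430,::-1],None,fx=3,fy=3,interpolation=2))
E
```

```text
t: 25.25
eef_pos: [0.5319, -0.0334, 0.0523]
eef_rot: [0.098, 0.217, 0.911, 0.336]
wrist_force: [-3.8, -1.7, 3.5]
finger_gap: 0.0
finger_force: 2.7
t: 25.75
eef_pos: [0.5683, -0.0315, 0.0525]
eef_rot: [0.099, 0.217, 0.911, 0.336]
wrist_force: [-5.0, 1.4, 1.0]
finger_gap: -0.0
finger_force: 2.1
t: 26.25
eef_pos: [0.4674, -0.0427, 0.0675]
eef_rot: [0.146, 0.344, 0.871, 0.319]
wrist_force: [-0.7, -0.7, 0.7]
finger_gap: -0.001
finger_force: 0.0
t: 26.75
eef_pos: [0.5006, -0.0434, 0.119]
eef_rot: [0.245, 0.614, 0.706, 0.252]
wrist_force: [-0.4, -0.9, -1.0]
finger_gap: 0.002
finger_force: 0.0
t: 26.95
eef_pos: [0.5, -0.0411, 0.1176]
eef_rot: [0.251, 0.636, 0.688, 0.244]
wrist_force: [-0.7, -0.4, 0.1]
finger_gap: 0.002
finger_force: 0.0
joints [-0.431 -0.398  2.514  0.702  0.463 -1.057] pos [ 0.5   -0.041  0.118] z [ 0.655  0.016 -0.756] y [0.753 0.073 0.654] tilt 40.9 tip [ 0.507 -0.041  0.109]
((0.5975396633148193, -0.11924825608730316), (0.020363200455904007, 0.07678648084402084), 2.0170042514801025) 119
```

View pics/p1.png

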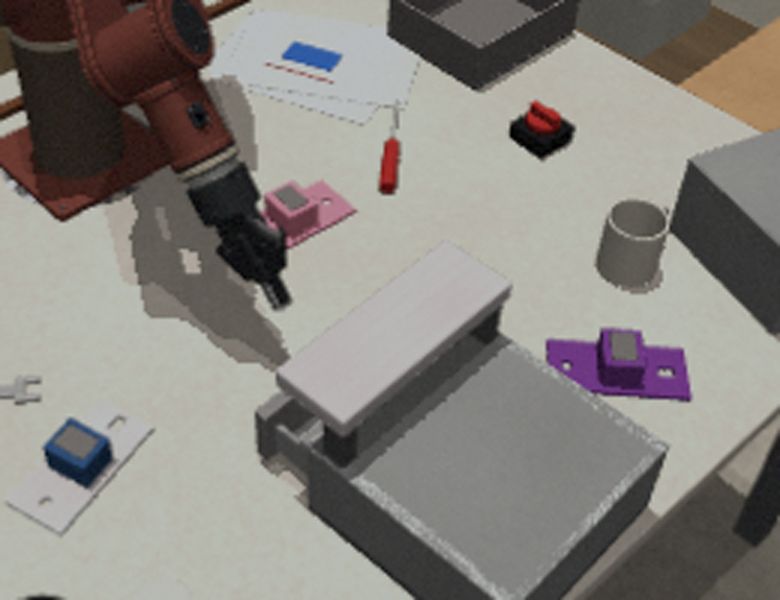

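The drawer now stands about 65 mm open and the tool leans back at (250,240), clear of the bar. I'll lower it in front of the panel and push gently.

```bash

python3 -m pendant '[[10,0,-25,0],[25,0,-50,0],[35,0,-66,0],[40,0,-66,0],[40,0,-66,0]]'
python3 st.py
python3 -m pendant '[[6,0,0,0],[12,0,0,0],[18,0,0,0],[24,0,0,0],[30,1,0,0]]'
python3 -m pendant '[[5,0,0,0],[10,0,0,0],[15,0,0,0],[20,0,0,0],[25,1,0,0]]'
python3 st.py
```

```text
t: 27.55
eef_pos: [0.54, -0.043, 0.0508]
eef_rot: [0.25, 0.637, 0.687, 0.243]
wrist_force: [0.5, -0.2, 0.7]
finger_gap: 0.003
finger_force: 0.0
joints [-0.384 -0.059  2.422  1.185  0.283 -1.538] pos [ 0.54  -0.043  0.051] z [ 0.653  0.016 -0.757] y [0.755 0.07  0.652] tilt 40.8 tip [ 0.547 -0.043  0.043]
t: 28.05
eef_pos: [0.5705, -0.0413, 0.0515]
eef_rot: [0.25, 0.637, 0.688, 0.243]
wrist_force: [0.5, -0.5, -0.6]
finger_gap: -0.003
finger_force: 0.0
t: 28.55
eef_pos: [0.5946, -0.0402, 0.0505]
eef_rot: [0.25, 0.637, 0.688, 0.243]
wrist_force: [-3.9, -0.7, 1.0]
finger_gap: -0.001
finger_force: 2.1
joints [-0.322  0.075  2.287  1.166  0.243 -1.474] pos [ 0.595 -0.04   0.05 ] z [ 0.653  0.016 -0.757] y [0.755 0.071 0.652] tilt 40.8 tip [ 0.602 -0.04   0.042]
```

```bash

python3 -m pendant '[[4,0,0,0],[8,0,0,0],[12,1,0,0],[16,1,0,0],[20,1,0,0]]'
python3 -m pendant '[[3,0,0,0],[6,0,0,0],[9,0,0,0],[12,1,0,0],[15,1,0,0]]'
python3 st.py
```

```text
t: 29.05
eef_pos: [0.6147, -0.0391, 0.0506]
eef_rot: [0.25, 0.637, 0.688, 0.243]
wrist_force: [-4.8, 0.7, -0.7]
finger_gap: -0.001
finger_force: 2.0
t: 29.55
eef_pos: [0.6294, -0.0381, 0.0506]
eef_rot: [0.25, 0.637, 0.688, 0.243]
wrist_force: [-5.2, 1.4, 0.9]
finger_gap: -0.003
finger_force: 2.7
joints [-0.291  0.15   2.202  1.112  0.228 -1.396] pos [ 0.629 -0.038  0.051] z [ 0.653  0.016 -0.757] y [0.755 0.071 0.652] tilt 40.8 tip [ 0.637 -0.038  0.042]
```

```bash

python3 -m pendant '[[2,0,0,0],[4,0,0,0],[6,0,0,0],[8,0,0,0],[10,1,0,0]]'
python3 -m pendant '[[1,0,0,0],[2,0,0,0],[3,0,0,0],[4,0,0,0],[5,0,0,0]]'
python3 st.py
```

```text
t: 30.05
eef_pos: [0.6409, -0.0379, 0.052]
eef_rot: [0.251, 0.637, 0.687, 0.243]
wrist_force: [-0.1, 0.2, -0.6]
finger_gap: -0.002
finger_force: 0.0
t: 30.55
eef_pos: [0.6423, -0.0374, 0.0501]
eef_rot: [0.25, 0.637, 0.688, 0.242]
wrist_force: [-45.6, -4.6, 33.2]
finger_gap: -0.0
finger_force: 23.0
joints [-0.28   0.178  2.17   1.079  0.223 -1.355] pos [ 0.642 -0.037  0.05 ] z [ 0.652  0.015 -0.758] y [0.756 0.071 0.651] tilt 40.7 tip [ 0.65  -0.037  0.042]
```

It clicked home: the force fell to 0, then the tool met the stop. I'll back off and verify.

```bash

python3 -m pendant '[[-5,0,0,0],[-20,0,0,0],[-45,0,5,0],[-75,0,20,0],[-105,0,50,0]]'
python3 -m pendant '[[-20,0,30,0],[-20,0,60,0],[-20,0,60,0],[-20,0,60,0]]'
python3 - <<'E'
from h import *
p,d=vision.get_image("top");C=cloud("top",d);q,d2=vision.get_image("scene")
for c in blues("top",p): print(cv2.boundingRect(c),cv2.minAreaRect(plane("top",c[:,0],.046)[:,:2].astype(np.float32)))
S=cloud("scene",d2).reshape(-1,3);m=(S[:,2]>.03)&(S[:,2]<.09)&(S[:,0]>.5)&(S[:,0]<.7)&(S[:,1]>-.17)&(S[:,1]<.1);print("front side pts",m.sum(),np.percentile(S[m],[1,10],axis=0) if m.any() else None)
f=np.load("scene0.npz")["p"]
cv2.imwrite("pics/f.png",np.vstack([cv2.resize(q[150:330,60:440,::-1],None,fx=2,fy=1.6),cv2.resize(p[90:330,80:500,::-1],(760,300))]))
E
```

```text
t: 31.05
eef_pos: [0.5371, -0.0367, 0.0987]
eef_rot: [0.248, 0.638, 0.688, 0.242]
wrist_force: [0.6, 0.7, 1.7]
finger_gap: 0.003
finger_force: 0.0
t: 31.45
eef_pos: [0.5205, -0.0376, 0.1626]
eef_rot: [0.252, 0.636, 0.687, 0.244]
wrist_force: [-0.1, 0.9, -0.3]
finger_gap: 0.002
finger_force: 0.0
(154, 335, 21, 28) ((0.04724301025271416, 0.40814727544784546), (0.08638318628072739, 0.048828981816768646), 22.76073455810547)
(358, 229, 17, 18) ((0.4601808190345764, -0.3104662001132965), (0.058280181139707565, 0.048768818378448486), 16.58587646484375)
front side pts 80 [[ 0.66253878 -0.15727973  0.03147633]
 [ 0.66529704 -0.15615016  0.03551965]]
```

View pics/f.png

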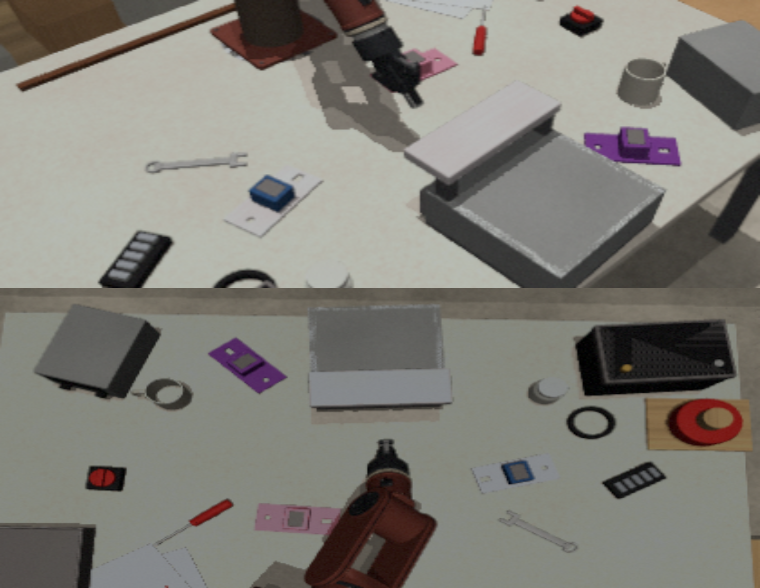

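The picture shows the drawer fully under the bar and shut, unit_b still flat on the bench, and the other things where they were.

```bash
python3 -c "
from station import order;print(order.job_done())"
```

```text
the job is handed in; nothing more can be done
None
```

The job is handed in at about 31.5 s: the left unit (unit_a, judging by its measured slot spacing) dropped over both pins first try and lies flat in the drawer. The other unit was never moved or tried and is still flat on the bench. The drawer clicked home and is shut, though I then pressed it against its stop with about 45 N along x (about 57 N in all).

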